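Load the tea jars into the server's leaning pockets in order

ROBOT

A 6-joint arm with a two-finger parallel gripper is mounted at the origin on the work surface. World frame = base frame: x ahead of the robot, y to its left, z up, the work surface at z = 0. Lengths are in mm, angles in rad, forces in N, time in s.
With the tool pointing down it reaches from about 350 to 975 mm from the base axis. Payload 7.1 kg.
Tool frame: the origin (TCP) lies midway between the tips of the shut fingers; the grasp point (between the pads) lies 19 mm behind it; z points along the fingers, y is the line along which they close (so a half turn about z gives the same grasp; the last joint's range is limited). The gripper opens to 88 mm and grips with 3 to 60 N. Pads are 20 mm wide; open, the fingers measure 115 mm over their backs; the gripper's body (75 mm by 178 mm) begins 61 mm behind the grasp point.
Start: joints at [1.246, 0.423, 1.63, -0, 1.089, -0.019], TCP at [188.128, 595.997, 222.675] pointing down, gripper open.
Joint ranges: [-3, 3], [-0.9, 2.11], [0.09, 2.58], [-1.31, 4.45], [0.11, 2.69], [-2.54, 2.54]. Speed limits (rad/s): [2.39, 2.39, 3.01, 3.14, 3.14, 3.14].

INTERFACE

Orientations are given as a rotation vector (axis times angle).
In Python, from workcell import ctrl gives the robot as it stands.
- The arm moves only by the shell command python3 -m pendant 'ROWS'. ROWS is a JSON object of lists of equal length, an entry for each row: "grip": the opening, from -1 (shut) to 1 (fully open); "linear": the shift along the tool's x, y, z in mm, a list of three; "angular": the turn, a rotation vector about the tool's x, y, z in rad, a list of three. In form: {"grip": [grip, ...], "linear": [[tx, ty, tz], ...], "angular": [[ax, ay, az], ...]}. A call has 1 to 12 rows; each row shifts and turns the commanded pose from where the row before left it, along the tool's axes as they then stand; what a row does not reach is not made up. A row lasts 1/12 s, in which the tool goes at most 41.7 mm and 7.16 degrees, less where a joint would pass 70% of its speed; a pose out of reach is approached as far as the arm can. A call with a gripper value outside its range is refused whole. The fingers move at their own pace and stop on an object; the grip force is fixed at half the most. Time passes only in rows, so rows that do not move let the fingers close. It gives the time, the measured TCP pose, the force, the opening and the grip force at its end, in the units of the state.
- ctrl.get_obs(): the state, without advancing time (a new reading comes with each control period).
- ctrl.get_image(name): name is "scene" or "top"; returns the picture (384x512x3 uint8, red, green, blue); there is no depth.
- ctrl.camera_params(name): a dict with "vfov" (degrees; the focal length in pixels is half the picture's height over the tangent of half this angle, whatever the lens; pixels are square), "cx", "cy" (the principal point, pixels), "R" (3x3) and "t" (3): a world point X has camera coordinates R X + t. Camera axes: x right, y down, z forward; pixel columns grow to the right and rows downward; lengths in mm; the calibration is good to about 2 mm. A picture is of the moment at which its call begins. camera_params takes no time and is no camera call.
- ctrl.close_job(): hands the job in; it is judged then, once.
The state is a dict: "t": time; "qpos": joint angles; "qvel": joint speeds; "joint_torque": joint torques, N m; "ee_pos": TCP position; "orientation": TCP orientation; "ft_force": force on the tool from outside, world axes, zero at the start; "moment": the same for the moment, N m; "width": finger opening in mm; "grasp_force": force on a finger pad.
Only numpy, scipy, OpenCV 4.12 (cv2) and the standard library are available. Lean on these libraries where they do the work, as an engineer would, in place of code of your own. Each camera call takes 0.05 s, during which the arm holds its last target. There are 200 camera calls.

TASK

Load the three porcelain tea jars into the leaning pockets of the ceramic server, one after the other: first the blue jar into the pocket with one dot, then the green jar into the two-dot pocket, then the red jar into the three-dot pocket, each knob outwards and with its coloured label facing up, on the uppermost side of the leaning jar. The pocket floors are set at different hidden depths, so feel for the floor: let each jar go only once it rests on it, never dropping or ramming the porcelain, and leave the other things where they stand.

Things in the scene. Friction and masses are not known exactly. Their poses are not given: they have to be found in the camera images.
- server: white ceramic two-tier server, fixed, yaw varies. Origin: on the table under the middle of the pocket row; x towards the robot. Deck 270 x 300 mm, 12 thick, x=-105..165. Upper shelf at x=75..165, rim top z=98, with saucers and a brass pot (top z=118). Three pockets lean side by side on the deck, 90 mm apart along y, in an order that varies.
- jar_blue: white porcelain tea jar with blue lid and blue label, loose, about 160 g, starts upright: cylinder 40 mm diameter, 72 tall (lowest 5 mm chamfered), 3 mm lid, 14 mm brass knob to z=84. Origin: centre of underside; z along the axis to the knob; +x to the middle of the label (a black tongue on the lid points there too).
- label_blue (a point): middle of the blue label, on the blue jar's side: 20 mm from its axis, 38 mm above its underside
- jar_green: white porcelain tea jar with green lid and green label, loose, about 160 g, starts upright: cylinder 40 mm diameter, 72 tall (lowest 5 mm chamfered), 3 mm lid, 14 mm brass knob to z=84. Origin: centre of underside; z along the axis to the knob; +x to the middle of the label (a black tongue on the lid points there too).
- label_green (a point): middle of the green label, on the green jar's side: 20 mm from its axis, 38 mm above its underside
- jar_red: white porcelain tea jar with red lid and red label, loose, about 160 g, starts upright: cylinder 40 mm diameter, 72 tall (lowest 5 mm chamfered), 3 mm lid, 14 mm brass knob to z=84. Origin: centre of underside; z along the axis to the knob; +x to the middle of the label (a black tongue on the lid points there too).
- label_red (a point): middle of the red label, on the red jar's side: 20 mm from its axis, 38 mm above its underside
- pocket1: pocket marked by one dark-blue dot on the plate before its mouth; fixed round cup leaning 30 deg away from the robot. Origin: centre of its underside, 46 mm above the table; z along its axis out of the mouth, x its uppermost side (robot side), y across. Outside 56, bore 44 mm, rim at z=58. Its cork floor is at a hidden, varying height: 28 to 46 mm below the rim (z=12..30).
- pocket2: pocket marked by two dark-blue dots on the plate before its mouth; fixed round cup leaning 30 deg away from the robot. Origin: centre of its underside, 46 mm above the table; z along its axis out of the mouth, x its uppermost side (robot side), y across. Outside 56, bore 44 mm, rim at z=58. Its cork floor is at a hidden, varying height: 28 to 46 mm below the rim (z=12..30).
- pocket3: pocket marked by three dark-blue dots on the plate before its mouth; fixed round cup leaning 30 deg away from the robot. Origin: centre of its underside, 46 mm above the table; z along its axis out of the mouth, x its uppermost side (robot side), y across. Outside 56, bore 44 mm, rim at z=58. Its cork floor is at a hidden, varying height: 28 to 46 mm below the rim (z=12..30).
- glass1: etched tea glass, 58 mm wide at the rim, 85 tall, loose bystander; origin: centre of its underside
- glass2: etched tea glass, 58 mm wide at the rim, 85 tall, loose bystander; origin: centre of its underside
- sugar: blue ceramic sugar bowl, 84 mm wide, 80 tall, loose bystander; origin: centre of its underside
- spoon: steel spoon lying down, 140 mm long, along x, loose bystander; origin: its middle

How it is judged:
By the outcome, as a careful person would: the job done as asked, in the order asked, and still so for the second after the job is handed in, with the robot touching nothing.
It also fails if it takes over 69 s, if anything falls off the work surface, if the arm or the gripper's body presses on something with over 40 N, if the wrist force passes 120 N, or if a joint passes its speed limit or range.

## Working session

There is one attempt and no reset: what is moved stays moved. The work goes in short steps, Python scripts to look and compute and a shell command to move; the robot and the scene stay as the last step left them, time stands still between calls to the robot, and variables do not carry over. Pictures are saved under pics/ and viewed, at most 10 in all, crops included, and the job is handed in when it is done.

```bash
mkdir -p pics; ls
python3 - <<'E'
from workcell import ctrl
import cv2
print(ctrl.get_obs())
for n in("scene","top"):
    im=ctrl.get_image(n); print(n,ctrl.camera_params(n))
    cv2.imwrite(f"pics/{n}0.png",cv2.resize(im[:,:,::-1],None,fx=1.5625,fy=1.5625,interpolation=cv2.INTER_CUBIC)); cv2.imwrite(f"raw_{n}.png",im[:,:,::-1])
E
```

```text
pics
{'t': 0.0, 'qpos': array([ 1.24598188e+00,  4.23812129e-01,  1.63066706e+00, -2.21608111e-05,
        1.08860274e+00, -1.90244361e-02]), 'qvel': array([ 0.00137759, -0.00165269, -0.00271228,  0.00042872,  0.00084299,
       -0.0002063 ]), 'joint_torque': array([-1.46729062e-04, -5.44632018e+01, -2.73666376e+01,  6.43660733e-02,
        2.28029781e-02, -1.28724014e-04]), 'ee_pos': array([187.97630294, 595.49144002, 221.9286388 ]), 'orientation': array([-4.78412599e-01, -3.10471274e+00,  2.30996038e-03]), 'ft_force': array([-0.6659576 ,  0.54345345,  1.14114481]), 'moment': array([-0.04210563,  0.04726779,  0.02202332]), 'grasp_force': 0.0, 'width': 87.74412597713798}
scene {'vfov': 54.02675632139793, 'cx': 254.0129469273611, 'cy': 201.63461635238048, 'R': array([[-0.63747906,  0.77046094,  0.00322221],
       [ 0.51256024,  0.42720715, -0.7448329 ],
       [-0.57524121, -0.4731638 , -0.66724326]]), 't': array([ 323.27615812, -251.57344304, 1485.11603313])}
top {'vfov': 42.71296465424958, 'cx': 259.5198367577448, 'cy': 194.23270667984184, 'R': array([[-0.00237986, -0.9999952 ,  0.00198591],
       [-0.98719356,  0.00203261, -0.15951409],
       [ 0.15950928, -0.00234009, -0.98719366]]), 't': array([   9.29214777,  550.36831523, 1699.36345171])}
```

View pics/scene0.png

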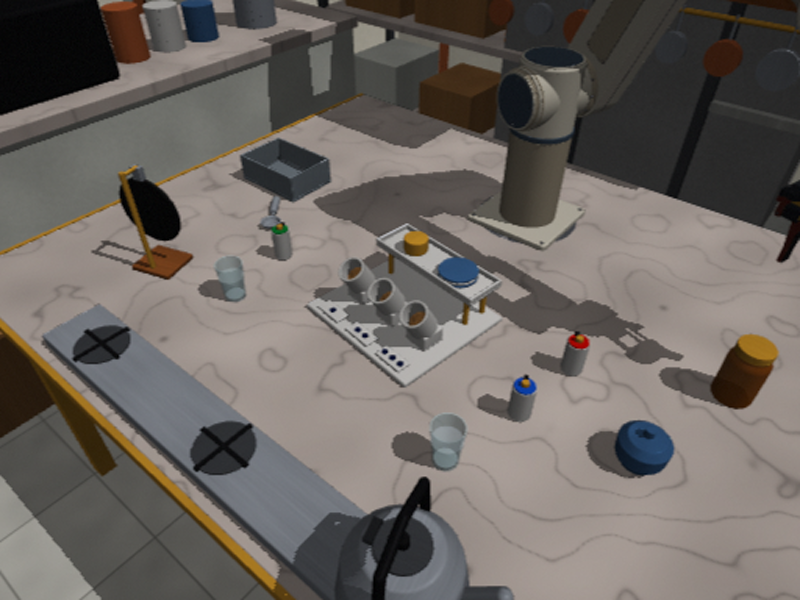

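View pics/top0.png

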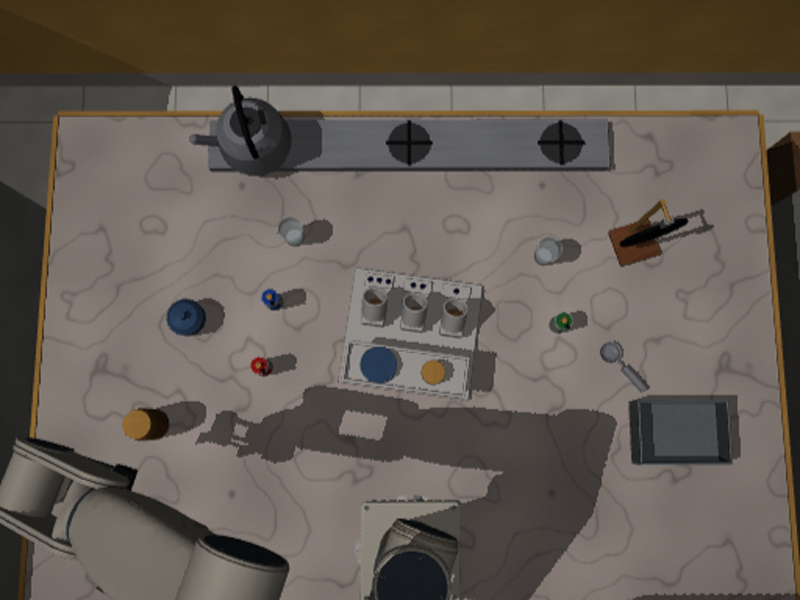

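The pictures show the server in the middle, with three dots, two dots and one dot running left to right in the top view. Blue and red jars stand left of it at about (270,298) and (260,366), the green jar right at about (563,321). I'll enlarge the crops next.

```bash
cat > h.py <<'E'
import numpy as np,cv2
from workcell import ctrl
from scipy.spatial.transform import Rotation as Ro
from scipy.optimize import least_squares
C={n:ctrl.camera_params(n) for n in("scene","top")}
def proj(n,X):
    c=C[n];f=192/np.tan(np.radians(c["vfov"]/2));p=np.atleast_2d(X)@np.array(c["R"]).T+c["t"]
    return p[:,:2]/p[:,2:]*f+[c["cx"],c["cy"]]
def tri(a,b):  # scene px, top px
    r=least_squares(lambda X:np.r_[proj("scene",X)[0]-a,proj("top",X)[0]-b],[500,0,50]);return r.x,np.abs(r.fun).max()
def crop(im,x,y,w,h,s,step=10):
    c=cv2.resize(im[y:y+h,x:x+w],None,fx=s,fy=s,interpolation=cv2.INTER_CUBIC)
    for u in range(-(-x//step)*step,x+w,step):
        p=int((u-x+.5)*s);cv2.line(c,(p,0),(p,6),(0,0,255),1);cv2.putText(c,str(u),(p+2,14),0,.35,(0,0,255))
    for v in range(-(-y//step)*step,y+h,step):
        p=int((v-y+.5)*s);cv2.line(c,(0,p),(6,p),(0,0,255),1);cv2.putText(c,str(v),(8,p+4),0,.35,(0,0,255))
    return c
E
python3 - <<'E'
from h import *
t=cv2.imread("raw_top.png");s=cv2.imread("raw_scene.png")
cv2.imwrite("pics/st.png",crop(t,213,167,103,92,6))
cv2.imwrite("pics/ss.png",crop(s,192,141,134,106,5.6))
def cen(im,hue,box):
    x,y,w,h=box;H=cv2.cvtColor(im[y:y+h,x:x+w],cv2.COLOR_BGR2HSV)
    m=((abs(((H[...,0].astype(int)-hue+90)%180)-90)<12)&(H[...,1]>130)&(H[...,2]>60)).astype(np.uint8)
    n,l,st,ce=cv2.connectedComponentsWithStats(m,connectivity=8)
    return [(st[i,4],(ce[i]+[x,y]).round(2).tolist()) for i in range(1,n) if st[i,4]>3]
sb={"b":(322,235,28,40),"g":(168,135,26,36),"r":(355,208,28,38)}
tb={"b":(158,176,30,30),"g":(346,191,30,30),"r":(152,219,30,30)}
for k,h in zip("bgr",(112,60,0)): print(k,"scene",cen(s,h,sb[k]),"top",cen(t,h,tb[k]))
rows=[np.hstack([cv2.resize(crop(im,x,y,30,34,8),(240,272)) for x,y in P]) for im,P in((s,[(319,236),(166,136),(353,208)]),(t,[(158,174),(346,188),(152,217)]))]
cv2.imwrite("pics/jars.png",np.vstack(rows))
E
```

```text
b scene [(np.int32(87), [335.46, 247.33])] top [(np.int32(56), [172.39, 189.64])]
g scene [(np.int32(35), [178.69, 146.83])] top [(np.int32(49), [360.08, 204.49])]
r scene [(np.int32(78), [369.97, 218.53])] top [(np.int32(69), [165.26, 233.16])]
```

View pics/st.png

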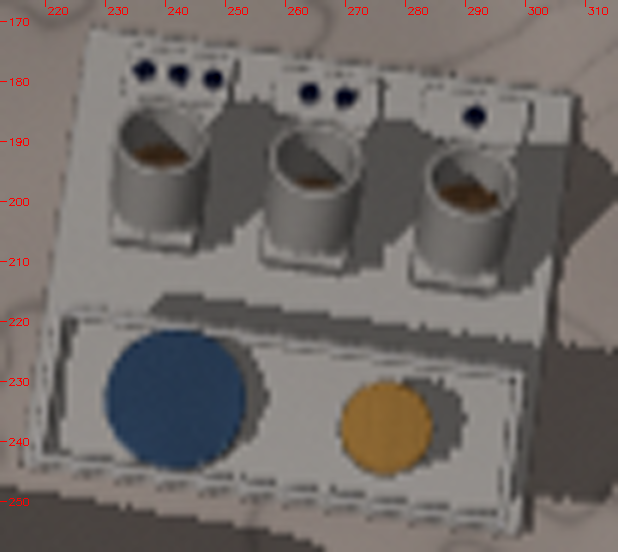

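View pics/ss.png

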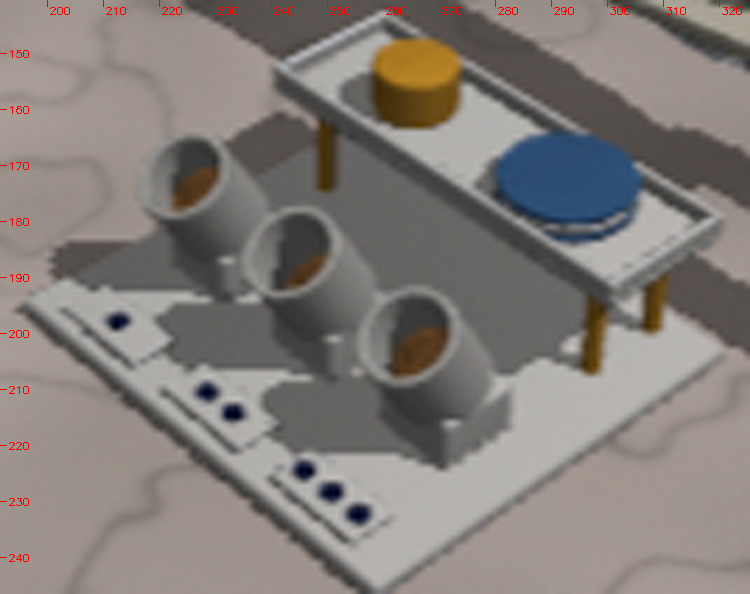

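View pics/jars.png

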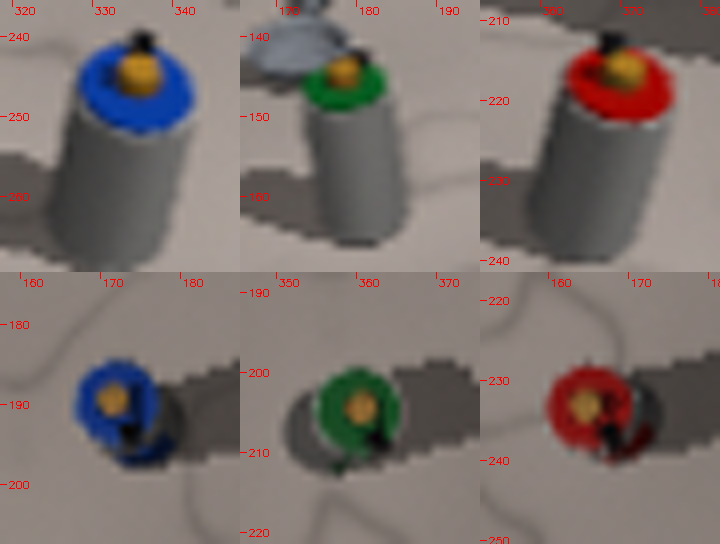

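The crops show the pocket rims at top-crop pixels about (163,147), (316,166) and (471,190), and at scene-crop pixels about (405,335), (289,252) and (186,180). The lid tongues are visible in both views. Next I'll triangulate these.

```bash
cat >> h.py <<'E'
T=lambda p:np.array(p)/6+[212.5,166.5]
S=lambda p:np.array(p)/5.6+[191.5,140.5]
E
python3 - <<'E'
from h import *
P={"rim3":((405,335),(163,147)),"rim2":((289,252),(316,166)),"rim1":((186,180),(471,190)),
"d1":((119,321),(474,116)),"d2a":((233,412),(309,93)),"d2b":((207,391),(345,97)),"d3a":((358,513),(145,70)),"d3m":((331,491),(179,74)),"d3b":((304,470),(213,79)),
"cL":((380,588),(90,30)),"cR":((22,305),(573,95)),"shR":((275,75),(523,368)),"shL":((615,292),(68,312))}
W={}
for k,(a,b) in P.items(): W[k],e=tri(S(a),T(b)); print(k,W[k].round(1),round(e,2))
# server fit: model in server frame
M={"rim3":(-29,-90,96.2),"rim2":(-29,0,96.2),"rim1":(-29,90,96.2),"cL":(-105,-150,12),"cR":(-105,150,12)}
# server x -> robot, so server y -> world -y : yaw ~ pi
def f(p):
    R=Ro.from_rotvec([0,0,p[2]]).as_matrix();r=[]
    for k,m in M.items():
        X=R@np.array(m)+[p[0],p[1],0]; a,b=P[k]; r+=[*(proj("scene",X)[0]-S(a)),*(proj("top",X)[0]-T(b))]
    return np.array(r)
r=least_squares(f,[600,0,3.1],x_scale=[100,100,1]);print(r.x);print(f(r.x).reshape(-1,4).round(2))
# jars: knob/lid & tongue px, from jars picture (8x)
J={"b":((319,236),(158,174)),"g":((166,136),(346,188)),"r":((353,208),(152,217))}
K={"b":((137,83),(116,405-272)),"g":((347-240,78),(361-240,406-272)),"r":((622-480,72),(586-480,406-272))}
lid={"b":((136,90),(117,131)),"g":((346-240,84),(358-240,138)),"r":((620-480,85),(590-480,137))}
tg={"b":((143,42),(131,434-272)),"g":((361-240,61),(377-240,441-272)),"r":((612-480,44),(611-480,439-272))}
for k,(os,ot) in J.items():
    for nm,D in(("knob",K),("lid",lid),("tongue",tg)):
        a=np.array(D[k][0])/8+os-.5;b=np.array(D[k][1])/8+ot-.5
        X,e=tri(a,b);print(k,nm,X.round(1),round(e,2))
E
```

```text
rim3 [554.6  75.9  92.4] 0.24
rim2 [543.1 -11.9  93.3] 0.18
rim1 [ 529.  -100.4   89.5] 0.03
d1 [ 584.  -106.5   19.3] 0.32
d2a [598.3  -7.3  19.8] 0.29
d2b [595.6 -28.8  20.3] 0.34
d3a [612.7  91.6  19.6] 0.27
d3m [610.   71.2  20.1] 0.31
d3b [607.1  50.5  19.8] 0.26
cL [638.8 126.5  10.2] 0.53
cR [ 599.9 -168.7    7.2] 0.01
shR [ 425.1 -127.3   92.8] 0.43
shL [457.1 134.   89.3] 0.94
[515.06887392  -6.67081923   3.00654188]
[[ 0.73 -0.35 -0.58 -0.72]
 [ 0.34 -0.45 -0.2  -0.47]
 [-0.58 -1.25 -0.1  -1.04]
 [-0.23 -0.14 -0.92  0.12]
 [-0.12 -1.38  0.34  0.02]]
b knob [560.1 314.1  75.9] 0.18
b lid [561.2 314.4  73.7] 0.3
b tongue [546.5 307.3  79. ] 0.37
g knob [ 507.1 -340.8   78. ] 0.72
g lid [ 506.7 -341.    74.5] 0.4
g tongue [ 492.4 -347.9   76.3] 0.59
r knob [409.4 334.1  80.6] 0.15
r lid [408.5 334.1  73.7] 0.28
r tongue [395.4 323.8  77.4] 0.21
```

```bash
cat >> h.py <<'E'
SRV=np.array([515.1,-6.7,0]); YAW=3.0055
Rs=Ro.from_rotvec([0,0,YAW]).as_matrix()
def down(deg):  # tool down, tool x at deg
    a=np.radians(deg);x=np.array([np.cos(a),np.sin(a),0]);z=np.array([0,0,-1.]);return np.c_[x,np.cross(z,x),z]
def pocket(n):
    y={1:90,2:0,3:-90}[n];s,c=.5,3**.5/2
    P=Rs@np.c_[[c,0,s],[0,1,0],[-s,0,c]];return P,SRV+Rs@np.array([0,y,46.])
def ptool(n,sgn,pz,dx=0,dy=0): # tool x = sgn*label
    P,o=pocket(n);z=-P[:,2];x=sgn*P[:,0]
    return o+P@np.array([dx,dy,pz]),np.c_[x,np.cross(z,x),z]
def go(pt,Rt,N=None,p0=None,R0=None):
    o=ctrl.get_obs();p0=o["ee_pos"] if p0 is None else p0
    R0=Ro.from_rotvec(o["orientation"]).as_matrix() if R0 is None else R0
    w=Ro.from_matrix(R0.T@Rt).as_rotvec();d=np.linalg.norm(pt-p0)
    N=N or int(max(np.ceil(np.linalg.norm(w)/.118),np.ceil(d/38),1))
    A=sum(R0@Ro.from_rotvec(w*k/N).as_matrix() for k in range(N));v=np.linalg.solve(A,pt-p0)
    print("N",N,"lin",v.round(2).tolist(),"ang",(w/N).round(4).tolist(),"|v|",round(np.linalg.norm(v),1));return pt,Rt
def st():
    o=ctrl.get_obs();print("t",round(o["t"],2),"p",o["ee_pos"].round(1),"F",o["ft_force"].round(1),"M",o["moment"].round(2),"w",round(o["width"],1),"g",round(o["grasp_force"],1))
def inp(n):  # TCP in pocket frame
    P,o=pocket(n);print("pocket",n,(P.T@(ctrl.get_obs()["ee_pos"]-o)).round(2),"F pocket",(P.T@ctrl.get_obs()["ft_force"]).round(1))
E
python3 - <<'E'
from h import *
a=go(np.array([560.5,314,135]),down(205))
go(np.array([560.5,314,51]),down(205),None,*a)
print(ptool(1,1,200))
E
```

```text
N 13 lin [-28.49, -23.21, 6.7] ang [-0.0001, -0.0, -0.0571] |v| 37.4
N 3 lin [-0.0, 0.0, 28.0] ang [0.0, 0.0, 0.0] |v| 28.0
(array([ 601.9648031 , -109.43512536,  219.20508076]), array([[-0.85801786,  0.13567294, -0.49537684],
       [ 0.11749621,  0.99075368,  0.06783647],
       [ 0.5       ,  0.        , -0.8660254 ]]))
```

```bash
python3 -m pendant '{"grip":[1,1,1,1,1,1,1,1,1,1,1,1],"linear":[[-28.5,-23.2,6],[-28.5,-23.2,6],[-28.5,-23.2,6],[-28.5,-23.2,6],[-28.5,-23.2,6],[-28.5,-23.2,6],[-28.5,-23.2,6],[-28.5,-23.2,6],[-28.5,-23.2,6],[-28.5,-23.2,6],[-28.5,-23.2,6],[-28.5,-23.2,6]],"angular":[[0,0,-0.057],[0,0,-0.057],[0,0,-0.057],[0,0,-0.057],[0,0,-0.057],[0,0,-0.057],[0,0,-0.057],[0,0,-0.057],[0,0,-0.057],[0,0,-0.057],[0,0,-0.057],[0,0,-0.057]]}'
python3 -m pendant '{"grip":[1,1],"linear":[[-28.5,-23.2,6],[0,0,0]],"angular":[[0,0,-0.057],[0,0,0]]}'
python3 - <<'E'
from h import *
st();go(np.array([560.5,314,51]),down(205))
E
```

```text
t: 1.1
ee_pos: [526.8, 324.0, 150.0]
orientation: [0.594, -3.084, 0.0]
ft_force: [1.3, 1.0, 0.4]
width: 87.9
grasp_force: 0.0
t: 1.27
ee_pos: [565.9, 312.0, 143.4]
orientation: [-0.676, 3.066, -0.001]
ft_force: [0.0, -0.0, 0.6]
width: 87.8
grasp_force: 0.0
t 1.27 p [565.9 312.  143.4] F [ 0.  -0.   0.6] M [0.07 0.04 0.01] w 87.8 g 0.0
N 3 lin [1.38, 1.37, 30.81] ang [-0.0004, 0.0006, -0.0007] |v| 30.9
```

```bash
python3 -m pendant '{"grip":[1,1,1,1,1],"linear":[[3,3,0],[1,1,30],[0,0,30],[0,0,15],[0,0,0]],"angular":[[0,0,0],[0,0,0],[0,0,0],[0,0,0],[0,0,0]]}'
python3 - <<'E'
from h import *
st();go(np.array([560.5,314,51]),down(205))
im={n:ctrl.get_image(n)[:,:,::-1] for n in("scene","top")}
cv2.imwrite("pics/g1.png",np.hstack([crop(im["scene"],310,215,50,60,8),crop(im["top"],150,165,45,60,8)]))
E
```

```text
t: 1.68
ee_pos: [551.0, 315.8, 66.1]
orientation: [0.678, -3.06, 0.003]
ft_force: [-0.6, -0.8, -1.1]
width: 88.1
grasp_force: 0.0
t 1.68 p [551.  315.8  66.1] F [-0.6 -0.8 -1.1] M [ 0.06  0.01 -0.01] w 88.1 g 0.0
N 1 lin [-7.94, -5.67, 15.09] ang [-0.0002, -0.0075, -0.0005] |v| 18.0
```

View pics/g1.png

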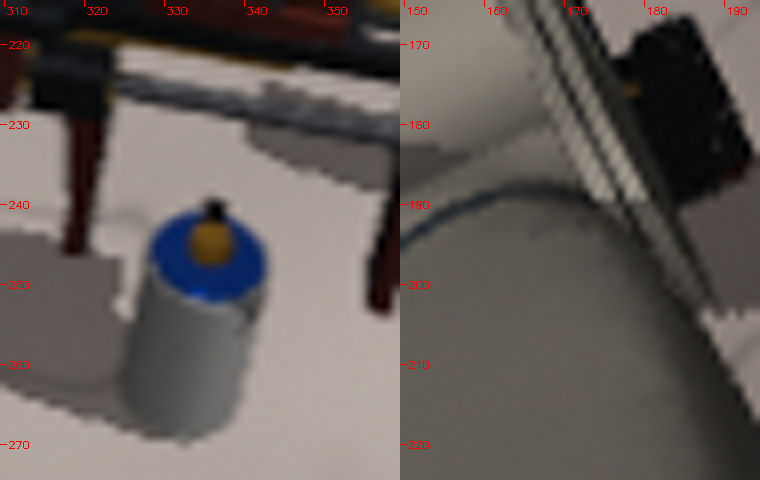

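The crop shows the blue jar between the open fingers: left fingertip near (318,245), right near (355,252), and the lid at (335,247). I'll let the arm settle before correcting.

```bash
python3 -m pendant '{"grip":[1,1,1],"linear":[[0,0,0],[0,0,0],[0,0,0]],"angular":[[0,0,0],[0,0,0],[0,0,0]]}'
python3 - <<'E'
from h import *
st();go(np.array([560.5,314,51]),down(205))
E
```

```text
t: 2.03
ee_pos: [556.0, 317.1, 71.2]
orientation: [-0.678, 3.065, 0.001]
ft_force: [0.1, -0.5, 1.3]
width: 87.9
grasp_force: 0.0
t 2.03 p [556.  317.1  71.2] F [ 0.1 -0.5  1.3] M [ 0.07 -0.01  0.03] w 87.9 g 0.0
N 1 lin [-2.75, -4.72, 20.24] ang [0.0002, 0.0024, -0.001] |v| 21.0
```

```bash
python3 -m pendant '{"grip":[1,1,1,1,1],"linear":[[-2.7,-4.7,10],[0,0,10],[0,0,0],[0,0,0],[0,0,0]],"angular":[[0,0,0],[0,0,0],[0,0,0],[0,0,0],[0,0,0]]}'
python3 - <<'E'
from h import *
st();go(np.array([560.5,314,51]),down(205))
E
```

```text
t: 2.45
ee_pos: [559.6, 313.1, 49.2]
orientation: [0.678, -3.067, 0.0]
ft_force: [-0.4, -0.1, 1.1]
width: 88.2
grasp_force: 0.0
t 2.45 p [559.6 313.1  49.2] F [-0.4 -0.1  1.1] M [0.08 0.01 0.03] w 88.2 g 0.0
N 1 lin [-1.2, 0.44, -1.84] ang [-0.0, -0.001, -0.0014] |v| 2.2
```

```bash
python3 -m pendant '{"grip":[-1,-1,-1,-1,-1,-1],"linear":[[-1,0,-1.5],[0,0,0],[0,0,0],[0,0,0],[0,0,0],[0,0,0]],"angular":[[0,0,0],[0,0,0],[0,0,0],[0,0,0],[0,0,0],[0,0,0]]}'
python3 - <<'E'
from h import *
st();go(np.array([560.5,314,51]),down(205))
E
```

```text
t: 2.95
ee_pos: [560.7, 313.8, 51.3]
orientation: [-0.678, 3.067, 0.0]
ft_force: [-0.2, -0.5, -0.8]
width: 51.7
grasp_force: 0.0
t 2.95 p [560.7 313.8  51.3] F [-0.2 -0.5 -0.8] M [ 0.05  0.01 -0.03] w 51.7 g 0.0
N 1 lin [0.11, 0.29, 0.3] ang [0.0, 0.0001, -0.0011] |v| 0.4
```

```bash
python3 -m pendant '{"grip":[-1,-1,-1,-1,-1,-1,-1,-1,-1],"linear":[[0,0,0],[0,0,0],[0,0,0],[0,0,-5],[0,0,-25],[0,0,-38],[0,0,-38],[0,0,-38],[0,0,-20]],"angular":[[0,0,0],[0,0,0],[0,0,0],[0,0,0],[0,0,0],[0,0,0],[0,0,0],[0,0,0],[0,0,0]]}'
python3 - <<'E'
from h import *
st();p=np.array([560.6,313.9,51+164])
go(*ptool(1,1,180),None,p,down(205)); print(ptool(1,1,180)[0])
E
```

```text
t: 3.7
ee_pos: [562.1, 314.5, 220.1]
orientation: [-0.677, 3.063, 0.002]
ft_force: [0.8, 0.6, -1.4]
width: 39.7
grasp_force: 30.0
t 3.7 p [562.1 314.5 220.1] F [ 0.8  0.6 -1.4] M [ 0.11 -0.04  0.03] w 39.7 g 30.0
N 12 lin [3.44, -35.59, 1.05] ang [-0.0125, 0.0424, 0.0466] |v| 35.8
[ 592.05726631 -108.07839593  201.88457268]
```

```bash
python3 -m pendant '{"grip":[-1,-1,-1,-1,-1,-1,-1,-1,-1,-1,-1,-1],"linear":[[3.4,-35.6,1],[3.4,-35.6,1],[3.4,-35.6,1],[3.4,-35.6,1],[3.4,-35.6,1],[3.4,-35.6,1],[3.4,-35.6,1],[3.4,-35.6,1],[3.4,-35.6,1],[3.4,-35.6,1],[3.4,-35.6,1],[3.4,-35.6,1]],"angular":[[-0.0125,0.0424,0.0466],[-0.0125,0.0424,0.0466],[-0.0125,0.0424,0.0466],[-0.0125,0.0424,0.0466],[-0.0125,0.0424,0.0466],[-0.0125,0.0424,0.0466],[-0.0125,0.0424,0.0466],[-0.0125,0.0424,0.0466],[-0.0125,0.0424,0.0466],[-0.0125,0.0424,0.0466],[-0.0125,0.0424,0.0466],[-0.0125,0.0424,0.0466]]}'
python3 -m pendant '{"grip":[-1,-1,-1,-1,-1],"linear":[[0,0,0],[0,0,0],[0,0,0],[0,0,0],[0,0,0]],"angular":[[0,0,0],[0,0,0],[0,0,0],[0,0,0],[0,0,0]]}'
python3 - <<'E'
from h import *
st();inp(1);go(*ptool(1,1,124))
E
```

```text
t: 4.7
ee_pos: [592.1, -109.9, 202.4]
orientation: [-0.183, -2.611, -0.049]
ft_force: [0.0, 0.5, -1.5]
width: 39.6
grasp_force: 30.0
t: 5.12
ee_pos: [592.5, -106.9, 202.8]
orientation: [-0.177, -2.614, -0.048]
ft_force: [0.4, -0.2, -1.7]
width: 39.5
grasp_force: 30.0
t 5.12 p [ 592.5 -106.9  202.8] F [ 0.4 -0.2 -1.7] M [-0.03 -0.42  0.01] w 39.5 g 30.0
pocket 1 [  0.27  -1.24 180.93] F pocket [-1.2  0.2 -1.3]
N 2 lin [-0.12, -0.62, 28.46] ang [0.0, 0.0004, 0.0005] |v| 28.5
```

```bash
python3 -m pendant '{"grip":[-1,-1,-1,-1,-1,-1],"linear":[[-0.2,-1.2,25],[0,0,25],[0,0,12],[0,0,0],[0,0,0],[0,0,0]],"angular":[[0,0,0],[0,0,0],[0,0,0],[0,0,0],[0,0,0],[0,0,0]]}'
python3 - <<'E'
from h import *
st();inp(1);go(*ptool(1,1,114))
im={n:ctrl.get_image(n)[:,:,::-1] for n in("scene","top")}
a=crop(im["scene"],192,125,66,66,9); b=crop(im["top"],265,165,45,66,4.5)
for X,c in [(pocket(1)[1]+pocket(1)[0]@np.array([x,y,z]),0) for x,y,z in((0,0,58),(0,0,65))]: print(proj("scene",X))
cv2.imwrite("pics/i1.png",a)
E
```

```text
t: 5.62
ee_pos: [563.0, -105.0, 149.8]
orientation: [-0.179, -2.615, -0.048]
ft_force: [-0.0, 0.7, -1.2]
width: 39.5
grasp_force: 30.0
t 5.62 p [ 563.  -105.   149.8] F [-0.   0.7 -1.2] M [-0.02 -0.37  0.05] w 39.5 g 30.0
pocket 1 [ -0.72   0.91 120.28] F pocket [-0.5 -0.7 -1.1]
N 1 lin [0.73, 0.9, 6.28] ang [0.0004, 0.0025, -0.0004] |v| 6.4
[[224.13755648 171.37312211]]
[[223.1547226  170.26332491]]
```

View pics/i1.png

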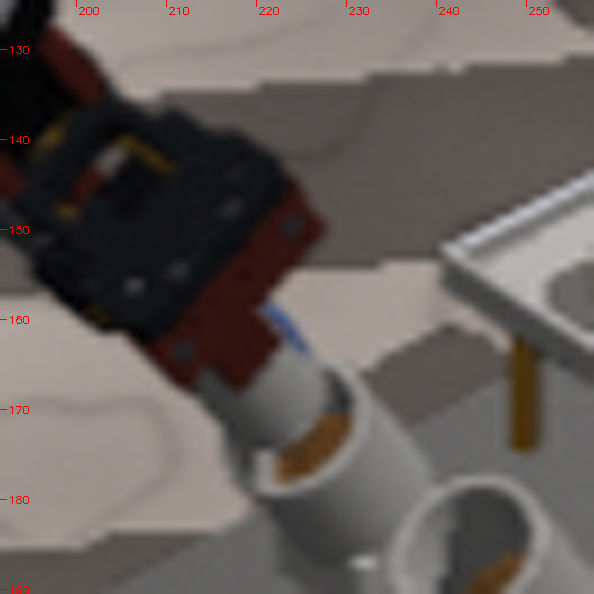

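The crop shows the blue jar leaning just above the mouth at (224,168) with the rim centre near (224,172), and its label edge uppermost at (222,160). I'll descend slowly and feel for contact.

```bash
python3 -m pendant '{"grip":[-1,-1,-1,-1,-1,-1],"linear":[[0,0.3,3],[0,0,3],[0,0,2],[0,0,2],[0,0,2],[0,0,0]],"angular":[[0,0,0],[0,0,0],[0,0,0],[0,0,0],[0,0,0],[0,0,0]]}'
python3 - <<'E'
from h import *
inp(1)
E
python3 -m pendant '{"grip":[-1,-1,-1],"linear":[[0,0,1.5],[0,0,1.5],[0,0,0]],"angular":[[0,0,0],[0,0,0],[0,0,0]]}'
python3 - <<'E'
from h import *
inp(1);st()
E
```

```text
t: 6.22
ee_pos: [555.3, -104.0, 137.9]
orientation: [-0.18, -2.612, -0.049]
ft_force: [0.2, 0.8, -2.3]
width: 39.4
grasp_force: 30.0
pocket 1 [5.0000e-02 9.8000e-01 1.0606e+02] F pocket [-1.2 -0.8 -1.9]
t: 6.47
ee_pos: [554.0, -103.8, 135.5]
orientation: [-0.18, -2.612, -0.048]
ft_force: [-0.6, -0.1, -2.4]
width: 39.4
grasp_force: 30.0
pocket 1 [-6.0000e-02  9.7000e-01  1.0333e+02] F pocket [-0.7  0.2 -2.3]
t 6.47 p [ 554.  -103.8  135.5] F [-0.6 -0.1 -2.4] M [-0.05 -0.36 -0.01] w 39.4 g 30.0
```

```bash
python3 -m pendant '{"grip":[-1,-1,-1,-1,-1],"linear":[[0,0,2],[0,0,2],[0,0,2],[0,0,2],[0,0,0]],"angular":[[0,0,0],[0,0,0],[0,0,0],[0,0,0],[0,0,0]]}'
python3 - <<'E'
from h import *
inp(1);st()
E
python3 -m pendant '{"grip":[-1,-1,-1,-1,-1],"linear":[[0,0,2],[0,0,2],[0,0,2],[0,0,1],[0,0,0]],"angular":[[0,0,0],[0,0,0],[0,0,0],[0,0,0],[0,0,0]]}'
python3 - <<'E'
from h import *
inp(1);st()
E
```

```text
t: 6.88
ee_pos: [549.8, -103.3, 128.4]
orientation: [-0.18, -2.612, -0.049]
ft_force: [0.5, 0.0, -1.7]
width: 39.5
grasp_force: 30.0
pocket 1 [6.000e-02 9.500e-01 9.506e+01] F pocket [-1.3 -0.1 -1.3]
t 6.88 p [ 549.8 -103.3  128.4] F [ 0.5  0.  -1.7] M [-0.05 -0.37 -0.03] w 39.5 g 30.0
t: 7.3
ee_pos: [546.5, -102.8, 122.4]
orientation: [-0.18, -2.612, -0.049]
ft_force: [0.6, -0.3, -2.3]
width: 39.3
grasp_force: 30.0
pocket 1 [-1.000e-02  9.600e-01  8.828e+01] F pocket [-1.7  0.2 -1.7]
t 7.3 p [ 546.5 -102.8  122.4] F [ 0.6 -0.3 -2.3] M [ 0.   -0.38 -0.02] w 39.3 g 30.0
```

```bash
cat > ok.py <<'E'
# exit 1 when the axial push from the pocket exceeds 4 N
import sys
from h import *
n=int(sys.argv[1]);inp(n);P,_=pocket(n);sys.exit(int(P[:,2]@ctrl.get_obs()["ft_force"]>2.5))
E
D='python3 -m pendant'
python3 -m pendant '{"grip":[-1,-1,-1],"linear":[[0,0,1],[0,0,1],[0,0,0]],"angular":[[0,0,0],[0,0,0],[0,0,0]]}' >/dev/null && python3 ok.py 1 &&
python3 -m pendant '{"grip":[-1,-1,-1],"linear":[[0,0,1],[0,0,1],[0,0,0]],"angular":[[0,0,0],[0,0,0],[0,0,0]]}' >/dev/null && python3 ok.py 1 &&
python3 -m pendant '{"grip":[-1,-1,-1],"linear":[[0,0,1],[0,0,1],[0,0,0]],"angular":[[0,0,0],[0,0,0],[0,0,0]]}' >/dev/null && python3 ok.py 1 &&
python3 -m pendant '{"grip":[-1,-1,-1],"linear":[[0,0,1],[0,0,1],[0,0,0]],"angular":[[0,0,0],[0,0,0],[0,0,0]]}' >/dev/null && python3 ok.py 1 &&
python3 -m pendant '{"grip":[-1,-1,-1],"linear":[[0,0,1],[0,0,1],[0,0,0]],"angular":[[0,0,0],[0,0,0],[0,0,0]]}' >/dev/null && python3 ok.py 1 &&
python3 -m pendant '{"grip":[-1,-1,-1],"linear":[[0,0,1],[0,0,1],[0,0,0]],"angular":[[0,0,0],[0,0,0],[0,0,0]]}' >/dev/null && python3 ok.py 1
python3 -c "from h import *;st()"
```

```text
pocket 1 [-0.1   0.95 86.5 ] F pocket [-0.4 -0.5 -1.1]
pocket 1 [-7.000e-02  9.500e-01  8.445e+01] F pocket [-1.4 -0.5 -2.1]
pocket 1 [-6.000e-02  9.400e-01  8.243e+01] F pocket [-0.7  1.1 -2.1]
pocket 1 [-0.28  0.98 80.95] F pocket [-1.8  0.6  0.4]
pocket 1 [-0.7   1.03 80.84] F pocket [0.7 0.4 8.9]
t 8.55 p [ 543.4 -102.5  115.7] F [ 3.8 -0.9  8. ] M [ 0.13  0.02 -0.05] w 39.3 g 30.0
```

```bash
python3 -m pendant '{"grip":[-1,-1],"linear":[[0,0,-1.2],[0,0,0]],"angular":[[0,0,0],[0,0,0]]}'
python3 -m pendant '{"grip":[0.5,0.5,0.5,0.5,0.5],"linear":[[0,0,0],[0,0,0],[0,0,0],[0,0,0],[0,0,0]],"angular":[[0,0,0],[0,0,0],[0,0,0],[0,0,0],[0,0,0]]}'
python3 -m pendant '{"grip":[0.5,0.5,0.5,0.5,0.5,1,1,1],"linear":[[0,0,-5],[0,0,-15],[0,0,-30],[0,0,-30],[0,0,-30],[0,0,0],[0,0,0],[0,0,0]],"angular":[[0,0,0],[0,0,0],[0,0,0],[0,0,0],[0,0,0],[0,0,0],[0,0,0],[0,0,0]]}'
python3 - <<'E'
from h import *
st();inp(1);a=go(np.array([507,-341,140]),down(29))
im=ctrl.get_image("scene")[:,:,::-1];cv2.imwrite("pics/i2.png",crop(im,192,125,66,66,9))
E
```

```text
t: 8.72
ee_pos: [543.2, -102.4, 115.8]
orientation: [-0.18, -2.615, -0.048]
ft_force: [3.0, -0.4, 5.2]
width: 39.3
grasp_force: 30.0
t: 9.13
ee_pos: [542.1, -102.2, 114.8]
orientation: [-0.18, -2.612, -0.049]
ft_force: [0.1, -0.2, -0.0]
width: 65.2
grasp_force: 0.0
t: 9.8
ee_pos: [596.3, -109.7, 209.8]
orientation: [-0.179, -2.612, -0.049]
ft_force: [0.2, -0.1, -0.6]
width: 82.4
grasp_force: 0.0
t 9.8 p [ 596.3 -109.7  209.8] F [ 0.2 -0.1 -0.6] M [ 0.01 -0.22  0.07] w 82.4 g 0.0
pocket 1 [1.6000e-01 9.9000e-01 1.8909e+02] F pocket [-0.5  0.1 -0.4]
N 22 lin [-12.93, -7.48, 0.71] ang [-0.0296, -0.0099, 0.1103] |v| 15.0
```

View pics/i2.png

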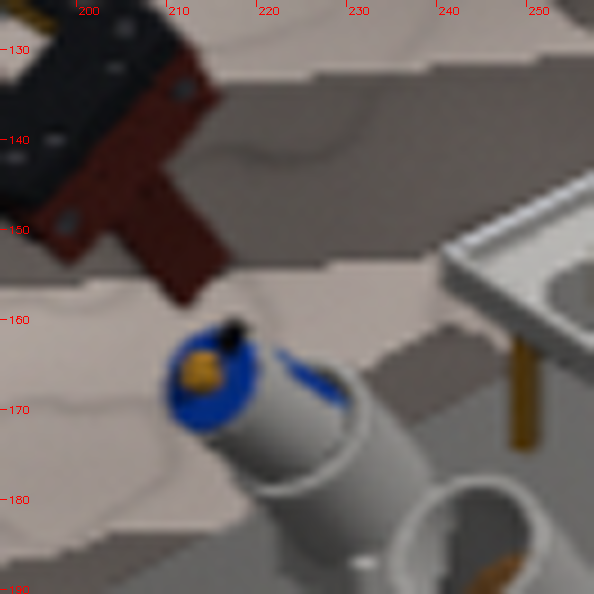

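The blue jar sits in the one-dot pocket with its lid at (213,167), tongue at (216.5,161.5), and label up. Now I'll check the roll numerically and plan the move to green.

Run:
```python
from h import *
P,o=pocket(1)
c=proj("scene",o+P@[0,0,105.])[0];print(c)
for r in(-25,-15,0,15,25):
    a=np.radians(r);print(r,(proj("scene",o+P@[17*np.cos(a),17*np.sin(a),106.])[0]-c).round(2))
p=ctrl.get_obs()["ee_pos"];R=Ro.from_rotvec(ctrl.get_obs()["orientation"]).as_matrix()
for k in range(23):
    if k%4==0:print(p.round(),R[:,2].round(2))
    p=p+R@[-12.93,-7.48,.71];R=R@Ro.from_rotvec([-.0296,-.0099,.1103]).as_matrix()
```

```text
[217.343318   163.70119808]
-25 [ 4.72 -3.  ]
-15 [ 4.35 -3.67]
0 [ 3.55 -4.45]
15 [ 2.5  -4.94]
25 [ 1.7  -5.08]
[ 596. -110.  209.] [-0.5   0.07 -0.86]
[ 628. -152.  183.] [-0.42  0.17 -0.89]
[ 639. -207.  163.] [-0.32  0.22 -0.92]
[ 625. -263.  151.] [-0.2   0.22 -0.96]
[ 589. -310.  144.] [-0.09  0.16 -0.98]
[ 536. -337.  141.] [-0.02  0.06 -1.  ]
```

Run:
```python
from h import *
t=cv2.imread("raw_top.png");s=cv2.imread("raw_scene.png")
def dark(im,cx,cy,r=9,th=45):
    y0,x0=int(cy)-r,int(cx)-r;w=im[y0:y0+2*r,x0:x0+2*r].max(2).astype(float);m=np.clip(th+15-w,0,30)
    n,l,stt,ce=cv2.connectedComponentsWithStats((m>0).astype(np.uint8))
    return [((np.indices(m.shape)[::-1].reshape(2,-1)*(m*(l==i)).ravel()).sum(1)/(m*(l==i)).sum()+[x0,y0]).round(2).tolist()+[int(stt[i,4])] for i in range(1,n) if stt[i,4]>2]
J={"b":(561,314,(335.5,246.8),(172.1,189.9)),"g":(507,-341,(178.8,146),(360.2,204.8)),"r":(408.5,334,(370,218.1),(165.2,233.6))}
for k,(x,y,a,b) in J.items():
    print(k,"scene dark",dark(s,*a),"top dark",dark(t,*b))
    for th in(195,205,215,225,235):
        q=np.radians(th);d=15*np.array([np.cos(q),np.sin(q),0])
        e=[(proj(n,np.array([x,y,77])+d)-proj(n,[x,y,75]))[0].round(2).tolist() for n in("scene","top")];print(th,(np.array(a)+e[0]).round(2),(np.array(b)+e[1]).round(2))
im=ctrl.get_image("scene")[:,:,::-1];cv2.imwrite("s2.png",im)
print("placed",dark(im,217,162,7))
```

```text
b scene dark [[336.53, 241.02, 6], [327.71, 252.53, 5]] top dark [[176.94, 193.68, 46]]
195 [337.18 242.3 ] [173.01 193.9 ]
205 [336.17 242.04] [173.72 193.65]
215 [335.15 241.92] [174.38 193.28]
225 [334.14 241.92] [174.97 192.8 ]
235 [333.17 242.05] [175.46 192.23]
g scene dark [] top dark [[362.77, 208.04, 15], [358.04, 211.78, 4]]
195 [181.1  143.34] [361.58 208.86]
205 [180.43 143.2 ] [362.28 208.6 ]
215 [179.71 143.13] [362.92 208.22]
225 [178.96 143.13] [363.48 207.74]
235 [178.2  143.21] [363.94 207.17]
r scene dark [[368.8, 212.79, 8], [362.21, 223.86, 10]] top dark [[170.57, 235.79, 34]]
195 [371.27 214.17] [166.1  237.77]
205 [370.31 213.96] [166.83 237.51]
215 [369.35 213.85] [167.5  237.13]
225 [368.42 213.85] [168.09 236.64]
235 [367.54 213.96] [168.6  236.05]
placed [[212.09, 155.96, 16], [217.12, 161.94, 7]]
```

```bash
python3 -m pendant '{"grip":[1,1,1,1,1,1,1,1,1,1,1,1],"linear":[[-12.9,-7.5,0.7],[-12.9,-7.5,0.7],[-12.9,-7.5,0.7],[-12.9,-7.5,0.7],[-12.9,-7.5,0.7],[-12.9,-7.5,0.7],[-12.9,-7.5,0.7],[-12.9,-7.5,0.7],[-12.9,-7.5,0.7],[-12.9,-7.5,0.7],[-12.9,-7.5,0.7],[-12.9,-7.5,0.7]],"angular":[[-0.0296,-0.0099,0.11],[-0.0296,-0.0099,0.11],[-0.0296,-0.0099,0.11],[-0.0296,-0.0099,0.11],[-0.0296,-0.0099,0.11],[-0.0296,-0.0099,0.11],[-0.0296,-0.0099,0.11],[-0.0296,-0.0099,0.11],[-0.0296,-0.0099,0.11],[-0.0296,-0.0099,0.11],[-0.0296,-0.0099,0.11],[-0.0296,-0.0099,0.11]]}'
python3 -m pendant '{"grip":[1,1,1,1,1,1,1,1,1,1],"linear":[[-12.9,-7.5,0.7],[-12.9,-7.5,0.7],[-12.9,-7.5,0.7],[-12.9,-7.5,0.7],[-12.9,-7.5,0.7],[-12.9,-7.5,0.7],[-12.9,-7.5,0.7],[-12.9,-7.5,0.7],[-12.9,-7.5,0.7],[-12.9,-7.5,0.7]],"angular":[[-0.0296,-0.0099,0.11],[-0.0296,-0.0099,0.11],[-0.0296,-0.0099,0.11],[-0.0296,-0.0099,0.11],[-0.0296,-0.0099,0.11],[-0.0296,-0.0099,0.11],[-0.0296,-0.0099,0.11],[-0.0296,-0.0099,0.11],[-0.0296,-0.0099,0.11],[-0.0296,-0.0099,0.11]]}'
python3 -m pendant '{"grip":[1,1,1,1],"linear":[[0,0,0],[0,0,0],[0,0,0],[0,0,0]],"angular":[[0,0,0],[0,0,0],[0,0,0],[0,0,0]]}'
python3 - <<'E'
from h import *
st();go(np.array([507,-341,140]),down(31),1)
E
```

```text
t: 10.9
ee_pos: [625.2, -263.9, 150.4]
orientation: [-1.968, -2.055, -0.03]
ft_force: [-0.6, 0.3, -0.7]
width: 87.6
grasp_force: 0.0
t: 11.73
ee_pos: [506.0, -340.9, 139.4]
orientation: [-3.041, -0.786, -0.002]
ft_force: [0.2, 0.3, -0.2]
width: 87.8
grasp_force: 0.0
t: 12.07
ee_pos: [508.8, -341.4, 140.4]
orientation: [-3.038, -0.798, -0.004]
ft_force: [0.0, 0.4, -0.0]
width: 87.6
grasp_force: 0.0
t 12.07 p [ 508.8 -341.4  140.4] F [ 0.   0.4 -0. ] M [-0.01  0.11  0.03] w 87.6 g 0.0
N 1 lin [-1.36, -1.18, 0.41] ang [0.0003, -0.0027, -0.0273] |v| 1.8
```

```bash
python3 -m pendant '{"grip":[1,1,1,1,1,1,1,1],"linear":[[-1.4,-1.2,10],[0,0,30],[0,0,30],[0,0,15],[0,0,4],[0,0,0],[0,0,0],[0,0,0]],"angular":[[0,0,-0.027],[0,0,0],[0,0,0],[0,0,0],[0,0,0],[0,0,0],[0,0,0],[0,0,0]]}'
python3 - <<'E'
from h import *
st();go(np.array([507,-341,51]),down(31),1)
E
```

```text
t: 12.73
ee_pos: [507.4, -341.4, 52.8]
orientation: [3.027, 0.836, 0.006]
ft_force: [0.8, -0.4, -0.1]
width: 87.9
grasp_force: 0.0
t 12.73 p [ 507.4 -341.4   52.8] F [ 0.8 -0.4 -0.1] M [-0.04  0.07  0.02] w 87.9 g 0.0
N 1 lin [-0.11, -0.58, 1.8] ang [0.0025, -0.0033, -0.0021] |v| 1.9
```

```bash
python3 -m pendant '{"grip":[-1,-1,-1,-1,-1,-1,-1,-1,-1],"linear":[[0,-0.6,1.5],[0,0,0],[0,0,0],[0,0,0],[0,0,0],[0,0,0],[0,0,0],[0,0,0],[0,0,0]],"angular":[[0,0,0],[0,0,0],[0,0,0],[0,0,0],[0,0,0],[0,0,0],[0,0,0],[0,0,0],[0,0,0]]}'
python3 - <<'E'
from h import *
st()
E
python3 -m pendant '{"grip":[-1,-1,-1,-1,-1,-1,-1,-1],"linear":[[0,0,0],[0,0,-5],[0,0,-25],[0,0,-38],[0,0,-38],[0,0,-38],[0,0,-20],[0,0,0]],"angular":[[0,0,0],[0,0,0],[0,0,0],[0,0,0],[0,0,0],[0,0,0],[0,0,0],[0,0,0]]}'
python3 - <<'E'
from h import *
st()
go(*ptool(2,-1,180),None,np.array([507,-341,51+164]),down(31)); print(ptool(2,-1,180)[0])
E
```

```text
t: 13.48
ee_pos: [506.1, -340.4, 50.1]
orientation: [-3.028, -0.836, -0.004]
ft_force: [0.1, -0.2, -0.5]
width: 39.4
grasp_force: 29.9
t 13.48 p [ 506.1 -340.4   50.1] F [ 0.1 -0.2 -0.5] M [-0.11  0.1  -0.04] w 39.4 g 29.9
t: 14.15
ee_pos: [507.9, -342.0, 219.7]
orientation: [3.022, 0.834, 0.012]
ft_force: [0.7, 0.1, -0.9]
width: 39.3
grasp_force: 29.9
t 14.15 p [ 507.9 -342.   219.7] F [ 0.7  0.1 -0.9] M [-0.1   0.11  0.02] w 39.3 g 29.9
N 9 lin [19.62, -32.67, -2.13] ang [0.0197, -0.0559, 0.0735] |v| 38.2
[604.26783112 -18.91056481 201.88457268]
```

Run:
```python
from h import *
p=np.array([507,-341,51+164.]);R=down(31);go(*ptool(2,-1,210),10,p,R)
```

```text
N 10 lin [18.33, -29.07, -4.84] ang [0.0177, -0.0503, 0.0661] |v| 34.7
```

```bash
python3 -m pendant '{"grip":[-1,-1,-1,-1,-1,-1,-1,-1,-1,-1,-1],"linear":[[0,0,-10],[18.3,-29.1,-4.8],[18.3,-29.1,-4.8],[18.3,-29.1,-4.8],[18.3,-29.1,-4.8],[18.3,-29.1,-4.8],[18.3,-29.1,-4.8],[18.3,-29.1,-4.8],[18.3,-29.1,-4.8],[18.3,-29.1,-4.8],[18.3,-29.1,-4.8]],"angular":[[0,0,0],[0.0177,-0.0503,0.0661],[0.0177,-0.0503,0.0661],[0.0177,-0.0503,0.0661],[0.0177,-0.0503,0.0661],[0.0177,-0.0503,0.0661],[0.0177,-0.0503,0.0661],[0.0177,-0.0503,0.0661],[0.0177,-0.0503,0.0661],[0.0177,-0.0503,0.0661],[0.0177,-0.0503,0.0661]]}'
python3 -m pendant '{"grip":[-1,-1,-1,-1,-1],"linear":[[0,0,0],[0,0,0],[0,0,0],[0,0,0],[0,0,0]],"angular":[[0,0,0],[0,0,0],[0,0,0],[0,0,0],[0,0,0]]}'
python3 - <<'E'
from h import *
st();inp(2);go(*ptool(2,-1,117,dy=0.8))
E
```

```text
t: 15.07
ee_pos: [617.7, -18.2, 235.6]
orientation: [-2.992, 0.21, 0.807]
ft_force: [-0.6, -0.6, -1.5]
width: 39.1
grasp_force: 29.9
t: 15.48
ee_pos: [617.3, -21.4, 237.6]
orientation: [-2.993, 0.208, 0.798]
ft_force: [-0.7, -1.0, -1.8]
width: 39.6
grasp_force: 29.9
t 15.48 p [617.3 -21.4 237.6] F [-0.7 -1.  -1.8] M [-0.07 -0.23 -0.02] w 39.6 g 29.9
pocket 2 [  6.35   0.74 217.52] F pocket [-0.4  1.  -1.8]
N 3 lin [2.06, 0.07, 33.51] ang [-0.0008, -0.0009, -0.0007] |v| 33.6
```

```bash
python3 -m pendant '{"grip":[-1,-1,-1,-1,-1,-1,-1],"linear":[[6,0.1,33],[0,0,33],[0,0,25],[0,0,9],[0,0,0],[0,0,0],[0,0,0]],"angular":[[0,0,0],[0,0,0],[0,0,0],[0,0,0],[0,0,0],[0,0,0],[0,0,0]]}'
python3 - <<'E'
from h import *
st();inp(2);go(*ptool(2,-1,114,dy=0.8))
E
```

```text
t: 16.07
ee_pos: [575.6, -14.7, 149.2]
orientation: [-2.995, 0.207, 0.792]
ft_force: [-0.3, -1.3, -1.7]
width: 39.2
grasp_force: 29.9
t 16.07 p [575.6 -14.7 149.2] F [-0.3 -1.3 -1.7] M [-0.05 -0.26 -0.03] w 39.2 g 29.9
pocket 2 [ -1.27  -0.28 119.88] F pocket [-0.8  1.4 -1.5]
N 1 lin [-1.31, 1.09, 5.87] ang [-0.0025, -0.0061, -0.0015] |v| 6.1
```

```bash
python3 -m pendant '{"grip":[-1,-1,-1,-1,-1],"linear":[[0,0.5,3],[0,0,2],[0,0,0],[0,0,0],[0,0,0]],"angular":[[0,0,0],[0,0,0],[0,0,0],[0,0,0],[0,0,0]]}'
python3 - <<'E'
from h import *
st();inp(2);go(*ptool(2,-1,114,dy=0.8))
E
```

```text
t: 16.48
ee_pos: [571.4, -14.4, 143.2]
orientation: [-2.994, 0.207, 0.798]
ft_force: [0.1, -0.0, -2.0]
width: 39.5
grasp_force: 29.9
t 16.48 p [571.4 -14.4 143.2] F [ 0.1 -0.  -2. ] M [-0.05 -0.26 -0.01] w 39.5 g 29.9
pocket 2 [ -0.66  -0.   112.59] F pocket [-1.1  0.  -1.7]
N 1 lin [-0.65, 0.8, -1.41] ang [-0.002, -0.0026, -0.0012] |v| 1.7
```

```bash
python3 -m pendant '{"grip":[-1,-1,-1,-1,-1],"linear":[[-0.6,0.5,2],[0,0,2],[0,0,2],[0,0,2],[0,0,0]],"angular":[[0,-0.002,0],[0,0,0],[0,0,0],[0,0,0],[0,0,0]]}' >/dev/null && python3 ok.py 2 &&
python3 -m pendant '{"grip":[-1,-1,-1,-1],"linear":[[0,0,2],[0,0,2],[0,0,2],[0,0,0]],"angular":[[0,0,0],[0,0,0],[0,0,0],[0,0,0]]}' >/dev/null && python3 ok.py 2 &&
python3 -m pendant '{"grip":[-1,-1,-1,-1],"linear":[[0,0,2],[0,0,2],[0,0,2],[0,0,0]],"angular":[[0,0,0],[0,0,0],[0,0,0],[0,0,0]]}' >/dev/null && python3 ok.py 2 &&
python3 -m pendant '{"grip":[-1,-1,-1,-1],"linear":[[0,0,2],[0,0,2],[0,0,2],[0,0,0]],"angular":[[0,0,0],[0,0,0],[0,0,0],[0,0,0]]}' >/dev/null && python3 ok.py 2; python3 -c "from h import *;st()"
```

```text
pocket 2 [7.0000e-02 4.7000e-01 1.0382e+02] F pocket [-0.8  0.3 -1.4]
pocket 2 [-4.000e-02  4.800e-01  9.795e+01] F pocket [-2.6  0.2 -2.2]
pocket 2 [-1.000e-02  4.600e-01  9.195e+01] F pocket [-3.3 -1.  -2.6]
pocket 2 [-1.000e-02  4.800e-01  8.595e+01] F pocket [-2.5  0.2 -3.9]
t 17.9 p [557.6 -13.  120.4] F [ 0.2 -0.2 -4.6] M [-0.11 -0.7  -0.  ] w 39.5 g 29.9
```

```bash
python3 -m pendant '{"grip":[-1,-1,-1],"linear":[[0.7,0,0],[0,0,0],[0,0,0]],"angular":[[0,0,0],[0,0,0],[0,0,0]]}'; python3 ok.py 2;  python3 -c "from h import *;st()"
```

```text
t: 18.15
ee_pos: [558.1, -13.0, 120.4]
orientation: [-2.992, 0.207, 0.802]
ft_force: [0.9, -0.7, -2.8]
width: 39.3
grasp_force: 29.9
pocket 2 [-0.46  0.45 86.17] F pocket [-2.2  0.6 -1.9]
t 18.15 p [558.1 -13.  120.4] F [ 0.9 -0.7 -2.8] M [-0.1  -0.4   0.05] w 39.3 g 29.9
```

```bash
python3 -m pendant '{"grip":[-1,-1,-1,-1],"linear":[[0.4,0,1],[0,0,1],[0,0,1],[0,0,0]],"angular":[[0,0,0],[0,0,0],[0,0,0],[0,0,0]]}' >/dev/null && python3 ok.py 2 &&
python3 -m pendant '{"grip":[-1,-1,-1],"linear":[[0,0,1],[0,0,1],[0,0,0]],"angular":[[0,0,0],[0,0,0],[0,0,0]]}' >/dev/null && python3 ok.py 2 &&
python3 -m pendant '{"grip":[-1,-1,-1],"linear":[[0,0,1],[0,0,1],[0,0,0]],"angular":[[0,0,0],[0,0,0],[0,0,0]]}' >/dev/null && python3 ok.py 2 &&
python3 -m pendant '{"grip":[-1,-1,-1],"linear":[[0,0,1],[0,0,1],[0,0,0]],"angular":[[0,0,0],[0,0,0],[0,0,0]]}' >/dev/null && python3 ok.py 2 &&
python3 -m pendant '{"grip":[-1,-1,-1],"linear":[[0,0,1],[0,0,1],[0,0,0]],"angular":[[0,0,0],[0,0,0],[0,0,0]]}' >/dev/null && python3 ok.py 2 &&
python3 -m pendant '{"grip":[-1,-1,-1],"linear":[[0,0,1],[0,0,1],[0,0,0]],"angular":[[0,0,0],[0,0,0],[0,0,0]]}' >/dev/null && python3 ok.py 2
python3 -c "from h import *;st()"
```

```text
pocket 2 [-0.85  0.44 83.02] F pocket [-1.  -0.6 -1.9]
pocket 2 [-0.99  0.47 81.15] F pocket [-1.4  0.1 -1.6]
pocket 2 [-0.99  0.45 79.11] F pocket [-0.9 -1.  -1.5]
pocket 2 [-1.    0.43 77.12] F pocket [-1.7 -0.2 -2.2]
pocket 2 [-1.02  0.45 75.13] F pocket [-0.6 -0.1 -2. ]
pocket 2 [-1.    0.43 73.15] F pocket [-0.   0.1 -2.2]
t 19.73 p [552.1 -12.2 108.9] F [-1.1  0.1 -1.9] M [-0.05 -0.22 -0.02] w 39.5 g 29.9
```

```bash
python3 -m pendant '{"grip":[-1,-1,-1],"linear":[[0,0,1],[0,0,1],[0,0,0]],"angular":[[0,0,0],[0,0,0],[0,0,0]]}' >/dev/null && python3 ok.py 2 &&
python3 -m pendant '{"grip":[-1,-1,-1],"linear":[[0,0,1],[0,0,1],[0,0,0]],"angular":[[0,0,0],[0,0,0],[0,0,0]]}' >/dev/null && python3 ok.py 2 &&
python3 -m pendant '{"grip":[-1,-1,-1],"linear":[[0,0,1],[0,0,1],[0,0,0]],"angular":[[0,0,0],[0,0,0],[0,0,0]]}' >/dev/null && python3 ok.py 2 &&
python3 -m pendant '{"grip":[-1,-1,-1],"linear":[[0,0,1],[0,0,1],[0,0,0]],"angular":[[0,0,0],[0,0,0],[0,0,0]]}' >/dev/null && python3 ok.py 2 
python3 -c "from h import *;st()"
```

```text
pocket 2 [-1.02  0.42 71.13] F pocket [-1.6 -0.1 -1.9]
pocket 2 [-1.04  0.42 69.12] F pocket [-0.8  0.2 -2. ]
pocket 2 [-1.02  0.42 67.13] F pocket [-2.1 -0.4 -2. ]
pocket 2 [-1.23  0.41 65.61] F pocket [-0.3 -0.1 -0.3]
t 20.73 p [548.6 -11.7 102.2] F [ 0.1  0.1 -0.4] M [-0.03 -0.25 -0.01] w 39.6 g 29.9
```

```bash
python3 -m pendant '{"grip":[-1,-1],"linear":[[0,0,1],[0,0,0]],"angular":[[0,0,0],[0,0,0]]}' >/dev/null; python3 ok.py 2
```

```text
pocket 2 [-1.47  0.41 65.5 ] F pocket [-0.2  1.   4.7]
```

```bash
python3 -m pendant '{"grip":[-1,0.5,0.5,0.5,0.5,0.5],"linear":[[0,0,-0.8],[0,0,0],[0,0,0],[0,0,0],[0,0,0],[0,0,0]],"angular":[[0,0,0],[0,0,0],[0,0,0],[0,0,0],[0,0,0],[0,0,0]]}'
python3 -m pendant '{"grip":[0.5,0.5,0.5,0.5,0.5,0.5,1,1,1],"linear":[[0,0,-4],[0,0,-15],[0,0,-30],[0,0,-35],[0,0,-35],[0,0,-20],[0,0,0],[0,0,0],[0,0,0]],"angular":[[0,0,0],[0,0,0],[0,0,0],[0,0,0],[0,0,0],[0,0,0],[0,0,0],[0,0,0],[0,0,0]]}'
python3 - <<'E'
from h import *
st();inp(2);o=ctrl.get_obs();p=o["ee_pos"];R=Ro.from_rotvec(o["orientation"]).as_matrix()
go(np.array([408.5,334,140]),down(39),13)
im=ctrl.get_image("scene")[:,:,::-1];cv2.imwrite("pics/i3.png",crop(im,190,125,90,66,8))
E
```

```text
t: 21.4
ee_pos: [548.1, -11.6, 101.7]
orientation: [-2.992, 0.207, 0.802]
ft_force: [0.6, -0.8, -0.4]
width: 65.2
grasp_force: 0.0
t: 22.15
ee_pos: [615.9, -21.3, 221.1]
orientation: [-2.992, 0.207, 0.805]
ft_force: [-1.4, 0.0, -0.5]
width: 82.3
grasp_force: 0.0
t 22.15 p [615.9 -21.3 221.1] F [-1.4  0.  -0.5] M [-0.06 -0.01  0.02] w 82.3 g 0.0
pocket 2 [ -0.62   0.75 202.58] F pocket [ 0.9  0.1 -1.1]
N 13 lin [-6.9, -30.67, 9.77] ang [-0.0166, 0.0381, -0.0615] |v| 32.9
```

View pics/i3.png

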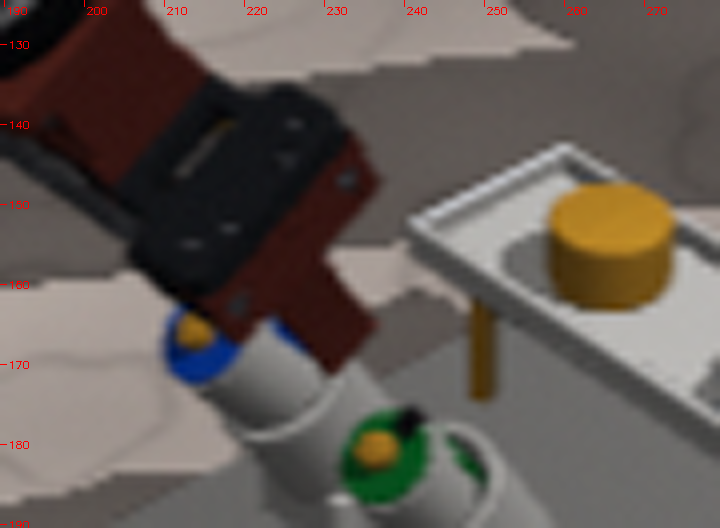

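The green jar is seated in pocket 2 with its lid at (238,182), tongue at (241,177), and label up; the blue jar is undisturbed. Next is the red jar.

```bash
python3 -m pendant '{"grip":[1,1,1,1,1,1,1,1,1,1,1,1],"linear":[[-6.9,-30.7,9.8],[-6.9,-30.7,9.8],[-6.9,-30.7,9.8],[-6.9,-30.7,9.8],[-6.9,-30.7,9.8],[-6.9,-30.7,9.8],[-6.9,-30.7,9.8],[-6.9,-30.7,9.8],[-6.9,-30.7,9.8],[-6.9,-30.7,9.8],[-6.9,-30.7,9.8],[-6.9,-30.7,9.8]],"angular":[[-0.0166,0.0381,-0.0615],[-0.0166,0.0381,-0.0615],[-0.0166,0.0381,-0.0615],[-0.0166,0.0381,-0.0615],[-0.0166,0.0381,-0.0615],[-0.0166,0.0381,-0.0615],[-0.0166,0.0381,-0.0615],[-0.0166,0.0381,-0.0615],[-0.0166,0.0381,-0.0615],[-0.0166,0.0381,-0.0615],[-0.0166,0.0381,-0.0615],[-0.0166,0.0381,-0.0615]]}'
python3 -m pendant '{"grip":[1,1,1,1,1],"linear":[[-6.9,-30.7,9.8],[0,0,0],[0,0,0],[0,0,0],[0,0,0]],"angular":[[-0.0166,0.0381,-0.0615],[0,0,0],[0,0,0],[0,0,0],[0,0,0]]}'
python3 - <<'E'
from h import *
st();go(np.array([408.5,334,51]),down(39),1)
E
```

```text
t: 23.2
ee_pos: [431.2, 313.7, 148.1]
orientation: [-2.988, -0.961, 0.062]
ft_force: [-0.4, -0.3, -0.5]
width: 87.9
grasp_force: 0.0
t: 23.62
ee_pos: [410.5, 333.6, 140.3]
orientation: [2.961, 1.046, 0.003]
ft_force: [0.6, 0.2, 0.3]
width: 88.0
grasp_force: 0.0
t 23.62 p [410.5 333.6 140.3] F [0.6 0.2 0.3] M [-0.02  0.05  0.03] w 88.0 g 0.0
N 1 lin [-1.46, -1.67, 89.25] ang [0.0015, -0.0015, -0.0014] |v| 89.3
```

```bash
python3 -m pendant '{"grip":[1,1,1,1,1,1,1,1],"linear":[[-1.4,-1.6,10],[0,0,30],[0,0,30],[0,0,15],[0,0,4],[0,0,0],[0,0,0],[0,0,0]],"angular":[[0,0,0],[0,0,0],[0,0,0],[0,0,0],[0,0,0],[0,0,0],[0,0,0],[0,0,0]]}'
python3 - <<'E'
from h import *
st();go(np.array([408.5,334,51]),down(39),1)
E
```

```text
t: 24.28
ee_pos: [408.8, 334.9, 52.3]
orientation: [2.962, 1.048, 0.006]
ft_force: [0.6, 0.6, -1.0]
width: 87.5
grasp_force: 0.0
t 24.28 p [408.8 334.9  52.3] F [ 0.6  0.6 -1. ] M [-0.06  0.1  -0.  ] w 87.5 g 0.0
N 1 lin [-0.81, 0.51, 1.32] ang [0.0015, -0.0038, -0.0005] |v| 1.6
```

```bash
python3 -m pendant '{"grip":[-1,-1,-1,-1,-1,-1,-1,-1,-1],"linear":[[-0.5,0,1],[0,0,0],[0,0,0],[0,0,0],[0,0,0],[0,0,0],[0,0,0],[0,0,0],[0,0,0]],"angular":[[0,0,0],[0,0,0],[0,0,0],[0,0,0],[0,0,0],[0,0,0],[0,0,0],[0,0,0],[0,0,0]]}'
python3 -m pendant '{"grip":[-1,-1,-1,-1,-1,-1,-1,-1],"linear":[[0,0,0],[0,0,-5],[0,0,-25],[0,0,-38],[0,0,-38],[0,0,-38],[0,0,-20],[0,0,0]],"angular":[[0,0,0],[0,0,0],[0,0,0],[0,0,0],[0,0,0],[0,0,0],[0,0,0],[0,0,0]]}'
python3 - <<'E'
from h import *
st()
go(*ptool(3,-1,200),10,np.array([408.5,334,51+164]),down(39)); print(ptool(3,-1,200)[0])
E
```

```text
t: 25.03
ee_pos: [407.5, 334.3, 50.4]
orientation: [2.961, 1.049, 0.004]
ft_force: [-0.4, 0.3, 1.1]
width: 39.7
grasp_force: 30.0
t: 25.7
ee_pos: [409.2, 336.0, 219.4]
orientation: [-2.959, -1.048, -0.017]
ft_force: [-0.3, 0.5, -1.5]
width: 39.6
grasp_force: 30.0
t 25.7 p [409.2 336.  219.4] F [-0.3  0.5 -1.5] M [ 0.05  0.08 -0.01] w 39.6 g 30.0
N 10 lin [12.32, 32.76, -4.62] ang [0.0214, -0.0494, 0.0798] |v| 35.3
[626.38593272  68.90053689 219.20508076]
```

```bash
python3 -m pendant '{"grip":[-1,-1,-1,-1,-1,-1,-1,-1,-1,-1],"linear":[[12.3,32.8,-4.6],[12.3,32.8,-4.6],[12.3,32.8,-4.6],[12.3,32.8,-4.6],[12.3,32.8,-4.6],[12.3,32.8,-4.6],[12.3,32.8,-4.6],[12.3,32.8,-4.6],[12.3,32.8,-4.6],[12.3,32.8,-4.6]],"angular":[[0.0214,-0.0494,0.0798],[0.0214,-0.0494,0.0798],[0.0214,-0.0494,0.0798],[0.0214,-0.0494,0.0798],[0.0214,-0.0494,0.0798],[0.0214,-0.0494,0.0798],[0.0214,-0.0494,0.0798],[0.0214,-0.0494,0.0798],[0.0214,-0.0494,0.0798],[0.0214,-0.0494,0.0798]]}'
python3 -m pendant '{"grip":[-1,-1,-1,-1,-1],"linear":[[0,0,0],[0,0,0],[0,0,0],[0,0,0],[0,0,0]],"angular":[[0,0,0],[0,0,0],[0,0,0],[0,0,0],[0,0,0]]}'
python3 - <<'E'
from h import *
st();inp(3);go(*ptool(3,-1,120,-.6,.6),1)
E
```

```text
t: 26.53
ee_pos: [625.1, 67.3, 216.7]
orientation: [-2.992, 0.21, 0.805]
ft_force: [-0.6, 0.0, -1.6]
width: 39.5
grasp_force: 30.0
t: 26.95
ee_pos: [624.2, 70.2, 219.0]
orientation: [-2.995, 0.201, 0.799]
ft_force: [0.0, -0.2, -1.0]
width: 39.3
grasp_force: 30.0
t 26.95 p [624.2  70.2 219. ] F [ 0.  -0.2 -1. ] M [ 0.02 -0.29  0.03] w 39.3 g 30.0
pocket 3 [  1.92  -1.   198.67] F pocket [-0.5  0.2 -0.9]
N 1 lin [2.34, 1.57, 78.67] ang [0.0004, -0.0023, 0.0022] |v| 78.7
```

```bash
python3 -m pendant '{"grip":[-1,-1,-1,-1,-1,-1,-1,-1],"linear":[[2.3,1.6,25],[0,0,30],[0,0,18],[0,0,6],[0,0,0],[0,0,0],[0,0,0],[0,0,0]],"angular":[[0,-0.002,0.002],[0,0,0],[0,0,0],[0,0,0],[0,0,0],[0,0,0],[0,0,0],[0,0,0]]}'
python3 - <<'E'
from h import *
st();inp(3);go(*ptool(3,-1,114,-.6,.6),1)
E
```

```text
t: 27.62
ee_pos: [588.9, 72.4, 150.6]
orientation: [-2.995, 0.207, 0.798]
ft_force: [0.2, -0.3, -1.8]
width: 39.4
grasp_force: 30.0
t 27.62 p [588.9  72.4 150.6] F [ 0.2 -0.3 -1.8] M [-0.07 -0.25  0.04] w 39.4 g 30.0
pocket 3 [ -1.69   1.59 121.77] F pocket [-1.1  0.2 -1.4]
N 1 lin [-1.12, -0.98, 7.77] ang [-0.0009, -0.0031, -0.0015] |v| 7.9
```

```bash
python3 -m pendant '{"grip":[-1,-1,-1,-1,-1],"linear":[[-0.6,-0.6,4],[0,0,3],[0,0,0],[0,0,0],[0,0,0]],"angular":[[0,0,0],[0,0,0],[0,0,0],[0,0,0],[0,0,0]]}'
python3 - <<'E'
from h import *
st();inp(3);go(*ptool(3,-1,114,-.6,.6),1)
E
```

```text
t: 28.03
ee_pos: [583.6, 73.3, 143.5]
orientation: [-2.994, 0.207, 0.802]
ft_force: [0.5, -0.4, -1.8]
width: 39.8
grasp_force: 30.0
t 28.03 p [583.6  73.3 143.5] F [ 0.5 -0.4 -1.8] M [-0.09 -0.26  0.06] w 39.8 g 30.0
pocket 3 [ -0.61   1.41 112.96] F pocket [-1.3  0.3 -1.3]
N 1 lin [-0.01, -0.81, -1.04] ang [-0.0006, -0.0001, -0.0021] |v| 1.3
```

```bash
python3 -m pendant '{"grip":[-1,-1,-1,-1,-1],"linear":[[0,-0.8,2],[0,0,2],[0,0,2],[0,0,2],[0,0,0]],"angular":[[0,0,0],[0,0,0],[0,0,0],[0,0,0],[0,0,0]]}' >/dev/null && python3 ok.py 3 &&
python3 -m pendant '{"grip":[-1,-1,-1,-1],"linear":[[0,0,2],[0,0,2],[0,0,2],[0,0,0]],"angular":[[0,0,0],[0,0,0],[0,0,0],[0,0,0]]}' >/dev/null && python3 ok.py 3 &&
python3 -m pendant '{"grip":[-1,-1,-1,-1],"linear":[[0,0,2],[0,0,2],[0,0,2],[0,0,0]],"angular":[[0,0,0],[0,0,0],[0,0,0],[0,0,0]]}' >/dev/null && python3 ok.py 3 &&
python3 -m pendant '{"grip":[-1,-1,-1,-1],"linear":[[0,0,2],[0,0,2],[0,0,1],[0,0,0]],"angular":[[0,0,0],[0,0,0],[0,0,0],[0,0,0]]}' >/dev/null && python3 ok.py 3; python3 -c "from h import *;st()"
```

```text
pocket 3 [ -0.41   0.62 104.32] F pocket [-1.9  0.2 -1.8]
pocket 3 [-0.42  0.6  98.41] F pocket [-1.5 -0.3 -1.9]
pocket 3 [-0.42  0.57 92.39] F pocket [-1.   0.2 -1.4]
pocket 3 [-0.47  0.56 87.61] F pocket [-1.   0.2 -1.7]
t 29.45 p [571.   75.9 121.6] F [ 0.  -0.2 -2. ] M [-0.06 -0.26 -0.04] w 39.0 g 30.0
```

Clear so far. Now feeling for the floor.

```bash
python3 -m pendant '{"grip":[-1,-1,-1,-1],"linear":[[0,0,1],[0,0,1],[0,0,1],[0,0,0]],"angular":[[0,0,0],[0,0,0],[0,0,0],[0,0,0]]}' >/dev/null && python3 ok.py 3 &&
python3 -m pendant '{"grip":[-1,-1,-1],"linear":[[0,0,1],[0,0,1],[0,0,0]],"angular":[[0,0,0],[0,0,0],[0,0,0]]}' >/dev/null && python3 ok.py 3 &&
python3 -m pendant '{"grip":[-1,-1,-1],"linear":[[0,0,1],[0,0,1],[0,0,0]],"angular":[[0,0,0],[0,0,0],[0,0,0]]}' >/dev/null && python3 ok.py 3 &&
python3 -m pendant '{"grip":[-1,-1,-1],"linear":[[0,0,1],[0,0,1],[0,0,0]],"angular":[[0,0,0],[0,0,0],[0,0,0]]}' >/dev/null && python3 ok.py 3 &&
python3 -m pendant '{"grip":[-1,-1,-1],"linear":[[0,0,1],[0,0,1],[0,0,0]],"angular":[[0,0,0],[0,0,0],[0,0,0]]}' >/dev/null && python3 ok.py 3 &&
python3 -m pendant '{"grip":[-1,-1,-1],"linear":[[0,0,1],[0,0,1],[0,0,0]],"angular":[[0,0,0],[0,0,0],[0,0,0]]}' >/dev/null && python3 ok.py 3
python3 -c "from h import *;st()"
```

```text
pocket 3 [-0.51  0.56 84.74] F pocket [-1.2  0.2 -2.5]
pocket 3 [-0.51  0.56 82.74] F pocket [-1.6  0.2 -1.8]
pocket 3 [-0.51  0.56 80.69] F pocket [-0.9 -0.4 -0.9]
pocket 3 [-0.53  0.54 78.73] F pocket [-1.   0.1 -1.7]
pocket 3 [-0.5   0.56 76.68] F pocket [-1.  -0.3 -1.9]
pocket 3 [-0.93  0.53 76.19] F pocket [-0.4  0.7  4.8]
t 31.03 p [565.8  76.7 111.5] F [ 2.6 -1.1  4. ] M [-0.13  0.01  0.05] w 39.5 g 30.0
```

```bash
python3 -m pendant '{"grip":[-1,0.5,0.5,0.5,0.5,0.5],"linear":[[0,0,-0.8],[0,0,0],[0,0,0],[0,0,0],[0,0,0],[0,0,0]],"angular":[[0,0,0],[0,0,0],[0,0,0],[0,0,0],[0,0,0],[0,0,0]]}'
python3 -m pendant '{"grip":[0.5,0.5,0.5,0.5,0.5,0.5,0.5,0.5,0.5,0.5,0.5,0.5],"linear":[[0,0,-4],[0,0,-15],[0,0,-30],[0,0,-35],[0,0,-35],[0,0,-30],[0,0,-30],[0,0,-30],[0,0,-30],[0,0,0],[0,0,0],[0,0,0]],"angular":[[0,0,0],[0,0,0],[0,0,0],[0,0,0],[0,0,0],[0,0,0],[0,0,0],[0,0,0],[0,0,0],[0,0,0],[0,0,0],[0,0,0]]}'
python3 - <<'E'
from h import *
st();inp(3)
im=ctrl.get_image("scene")[:,:,::-1];cv2.imwrite("pics/i4.png",crop(im,170,125,110,82,7))
E
```

```text
t: 31.53
ee_pos: [565.1, 76.8, 111.2]
orientation: [-2.994, 0.207, 0.803]
ft_force: [-0.1, -0.4, 0.1]
width: 65.4
grasp_force: 0.0
t: 32.53
ee_pos: [683.0, 60.4, 317.3]
orientation: [-2.993, 0.207, 0.804]
ft_force: [0.2, 0.2, -0.6]
width: 65.7
grasp_force: 0.0
t 32.53 p [683.   60.4 317.3] F [ 0.2  0.2 -0.6] M [-0.04 -0.09 -0.01] w 65.7 g 0.0
pocket 3 [ -0.52   0.77 313.6 ] F pocket [-0.4 -0.3 -0.4]
```

View pics/i4.png

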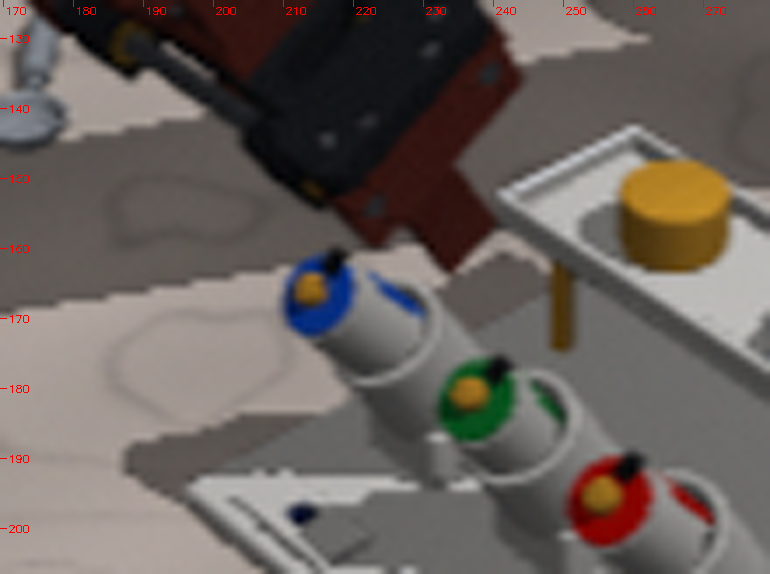

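All three jars are seated with labels uppermost: lids at about (215,167), (238,182) and (257,196), each tongue pointing to the upper right as predicted for zero roll. Handing in.

```bash
python3 -c "
from workcell import ctrl
print(ctrl.close_job())"
```

```text
the job is handed in; nothing more can be done
None
```

The blue, green and red jars were loaded in that order into the one-, two- and three-dot pockets, each let go only once the force reading showed it on the floor, with labels up to within about 15° of roll by the last picture; the job was handed in at about 33 s of 69, with no verdict returned.

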